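# Gauge a gear housing through its inspection tube and present the rod for reading

### The job

Take the gauge rod by its orange handle from the cradle, slide it tip first down the brass guide tube of the blue gear housing and press gently until you feel its collar stop squarely on the rim of the tube. Then draw it right out again and hold it level, its tip over the middle of the white reading plate and about 10 cm above it. Finish still holding it there, steady and clear of everything below, and leave the tools lying about undisturbed.

Things in the scene. Friction and masses are not known exactly. Their poses are not given: they have to be found in the camera images.
- rod_grip (a point): Middle of the gauge rod's orange handle, on the rod's axis; 55 mm above the bench at the start. x along the rod to the tip, which is 147.5 mm from here. Handle: 55 long (x), 22 wide (y), 20 high (z). Before it a steel shank of 8 mm diameter, behind it a tail of 8 mm to 55 mm from here. Mass 0.08 to 0.17 kg. It lies level in the cradle with z up.
- rod_tip (a point): Tip of the gauge rod, on its axis, 75 mm in front of the collar's front face; x points out of the tip along the rod. The last 4 mm taper to 4 mm diameter; coloured rings mark the shank near it.
- collar_face (a point): Centre of the front face of the dark round collar (31 mm diameter, 8 mm thick) fixed on the rod's shank, on the axis, 72.5 mm in front of the middle of the handle. Axes as the rod's.
- cradle: Aluminium cradle, fixed: base 125 x 50 x 8 mm, two posts with black V rests that carry the rod's axis 55 mm up. Origin: centre of the underside; x along the lying rod to its tip. Posts 10 mm thick at x = -41 mm (tail) and +46 mm (shank), up to 64 mm high, rests about 38 mm across. The handle lies free between them; lift it straight up.
- guide: Blue gear housing, fixed: base plate from x = -70 to +95 mm, 84 mm wide; housing from x = +22 to +94 mm, 74 mm wide, 100 mm high; shaft stub to 62 mm on the +y side. Origin: on the bench below the tube. The brass tube is on the -x side, its mouth at x = -55 mm, y = 0, z = 105 mm.
- tube: Brass guide tube, fixed to the housing. Origin: centre of the mouth's rim. x along the bore, inwards and down 30 degrees from level (the way the rod is pushed); y level; z square to it, upwards. Bore 12 mm diameter, 85 mm long, flared to 21 mm in the first 15 mm; rim 27 mm outside. The collar stops on the rim with 75 mm of rod in the bore; nothing stops the tip.
- plate_top (a point): White reading plate with black graduations and a red dot, fixed on the bench: 60 (x) x 90 (y) x 12 mm. This point is the centre of its top face, 12 mm above the bench; z up.
- cutters: Bystander: flush cutters with blue handles, 51 x 113 x 11 mm, loose on the bench; origin at the centre of its underside. To be left alone.
- driver_a: Bystander: orange and black screwdriver, 17 x 156 x 17 mm, loose; origin at the centre of its underside. To be left alone.
- tweezers: Bystander: black tweezers, 12 x 129 x 8 mm, loose; origin at the centre of its underside. To be left alone.
- syringe: Bystander: white syringe with a red cap, 21 x 109 x 21 mm, loose; origin at the centre of its underside. To be left alone.
- bnc_adapter: Bystander: small grey coaxial adapter, 15 x 15 mm, standing 30 mm high, loose; origin at the centre of its underside. To be left alone.

How it is judged (in metres and radians):
On the way, in this order (a step that is already met when the one before it is completed fails the run):
1. the rod is in the guide tube and its collar is pressed home against the rim (x of collar_face in the frame of tube above -0.003 m and distance between collar_face and tube below 0.007 m and angle between the x axis of rod_tip and the x axis of tube, either way round below 0.08 rad and x of rod_tip in the frame of tube above 0.06 m and contact force between rod and tube above 1.5 N), for 0.2 s.
2. the rod is drawn right out of the tube (x of rod_tip in the frame of tube below -0.01 m and contact force between rod and the fingers above 1 N), for 0.1 s.
At the end, for the whole second after the job is handed in: The rod, seated (within 3 mm) and drawn out before, is held in the fingers at rest, level within 0.12 rad, its tip within 30 mm of the plate's centre seen from above and 60 to 140 mm over the plate's top, touching neither tube, housing, cradle nor plate (horizontal distance between rod_tip and plate_top below 0.03 m and z of rod_tip in the frame of plate_top between 0.06 and 0.14 m and angle between rod_tip's own x axis and vertical between 1.4508 and 1.6908 rad and contact force between rod and the fingers above 1 N and contact force between rod and tube below 0.05 N and contact force between rod and guide below 0.05 N and contact force between rod and cradle below 0.05 N and contact force between rod and plate below 0.05 N and linear speed of rod below 0.02 m/s and angular speed of rod below 0.2 rad/s); the arm keeps its last pose, push and grip.
It fails at once if the rod is forced against the tube (over 40 N) (contact force between rod and tube above 40 N).
It fails at once if a tool lying about is disturbed (moved more than 20 mm) (distance of any of cutters, driver_a, tweezers, syringe, bnc_adapter from where it was at the start of the episode above 0.02 m).
It also fails if it takes over 42 s, if anything falls off the work surface, if the arm or the gripper's body presses on something with over 40 N, if the wrist force passes 120 N, or if a joint passes its speed limit or range.

### The arm

A 6-joint arm with a two-finger parallel gripper is mounted at the origin on a cart in front of the work surface, level with it; the furniture and walls round the work are solid. World frame = base frame: x ahead of the robot, y to its left, z up, the work surface at z = 0. Lengths are in m, angles in degrees, forces in N, time in s.
With the tool pointing down it reaches from about 0.25 to 0.725 m from the base axis. Payload 9.7 kg.
Tool frame: the origin (TCP) lies at the centre of the arm's flange, where the gripper is bolted on; the fingertips stand 173 mm ahead of it and the grasp point (between the pads) lies 155 mm ahead of it; z points along the fingers, y is the line along which they close (so a half turn about z gives the same grasp; the last joint's range is limited). The gripper opens to 85 mm and grips with 20 to 120 N. Pads are 22 mm wide; open, the fingers measure 114 mm over their backs; the gripper's body (76 mm by 85 mm) begins 54 mm behind the grasp point. The pads swing forward as they close: fully open they stand 13 mm farther back than shut.
Start: joints at [-67.895, 4.979, 10.078, 95.1, 0, 90], TCP at [0.207, -0.51, 0.405] pointing down, gripper open.
Joint ranges: [-179.16, 179.16], [-48.56, 103.87], [-65.8, 70.77], [-126.05, 130.52], [-82.76, 87.17], [-180, 180]. Speed limits (degrees/s): [127.2, 127.2, 147.25, 180, 180, 180].

### API

Orientations are given as [roll, pitch, yaw] about the fixed x, y, z axes, in that order (R = Rz(yaw) Ry(pitch) Rx(roll)).
In Python, from workcell import monitor, camera, get_calibration, bot gives the robot as it stands.
- The arm moves only by the tool carry_out, never from a script. Its argument "targets" is text: rows parted by semicolons, each of 7 numbers parted by spaces: the shift along the tool's x, y, z in units of 0.04 m (1.0 is 0.04 m), then the turn, a rotation vector about the tool's x, y, z in units of 0.1 rad (1.0 is 0.1 rad), then the opening, from -1 (shut) to 1 (fully open), so that 0 is half open. A call has exactly 8 rows; each row shifts and turns the commanded pose from where the row before left it, along the tool's axes as they then stand; what a row does not reach is not made up. A row lasts 1/12 s, in which the tool goes at most 41.7 mm and 7.16 degrees, less where a joint would pass 70% of its speed; a pose out of reach is approached as far as the arm can. A call with a number of a shift or a turn outside -1 to 1 is refused whole. A call with a gripper value outside its range is refused whole. The fingers move at their own pace and stop on an object; "newtons" is the grip in N (left out, the last holds). Time passes only in rows, so rows that do not move let the fingers close, or fill a call up. It gives the time, the measured TCP pose, the force, the opening and the grip force at its end, in the units of the state.
- monitor.get_obs(): the state, without advancing time (a new reading comes with each control period).
- camera(name): name is "side" or "top" or "wrist"; returns the picture (480x640x3 uint8, red, green, blue); there is no depth.
- get_calibration(name): a dict with "fx", "fy", "cx", "cy" (pixels), "view" (4x4, takes a point from world to camera coordinates). Camera axes: x right, y down, z forward; pixel columns grow to the right and rows downward; lengths in m; the calibration is good to about 2 mm. A picture is of the moment at which its call begins: read the wrist's pose just before it. get_calibration takes no time and is no camera call; for the wrist camera it gives the pose at the moment of the call.
- bot.job_done(): hands the job in; it is judged then, once.
The state is a dict: "time": time; "q": joint angles; "qd": joint speeds; "joint_efforts": joint torques, N m; "ee_pos": TCP position; "tcp_rot": TCP orientation; "wrist_force": force on the tool from outside, world axes, zero at the start; "torque": the same for the moment, N m; "opening": finger opening in m; "grasp_force": force on a finger pad.
Only numpy, scipy, OpenCV 4.12 (cv2) and the standard library are available. Lean on these libraries where they do the work, as an engineer would, in place of code of your own. Each camera call takes 0.05 s, during which the arm holds its last target. There are 200 camera calls.

## Working session

There is one attempt and no reset: what is moved stays moved. The work goes in short steps, Python scripts to look and compute and a tool call to move; the robot and the scene stay as the last step left them, time stands still between calls to the robot, and variables do not carry over. Pictures are saved under pics/ and viewed, at most 10 in all, crops included, and the job is handed in when it is done.

Besides the shell and the picture viewer there is one more tool, called after "Request:" by a JSON object that holds its "name" and its "arguments". carry_out: Moves the arm, as the interface text tells. Shifts and turns lie within -1 to 1; 1 stands for 0.04 m of shift or 0.1 rad of turn. Its arguments: {"type":"object","properties":{"targets":{"type":"string"},"newtons":{"type":"number"}},"required":["targets"]}

```bash
mkdir -p pics; ls
python3 - <<'E'
from workcell import monitor,camera,get_calibration
import cv2,numpy as np
for n in("top","side"):
    im=camera(n); cv2.imwrite(f"pics/{n}0.png",im[:,:,::-1]); c=get_calibration(n)
    print(n,{k:np.round(c[k],4).tolist() for k in c})
o=monitor.get_obs(); print(o)
E
```

```text
pics
top {'fx': 527.973, 'fy': 527.973, 'cx': 319.7468, 'cy': 240.5892, 'view': [[-0.0079, -0.9998, 0.0161, -0.0505], [-0.984, 0.0049, -0.1779, 0.5835], [0.1778, -0.0172, -0.9839, 1.1674], [0.0, 0.0, 0.0, 1.0]]}
side {'fx': 564.0789, 'fy': 564.0789, 'cx': 313.5456, 'cy': 234.1069, 'view': [[-0.9995, 0.0245, 0.0219, 0.5469], [-0.0058, 0.5248, -0.8512, 0.1135], [-0.0323, -0.8509, -0.5244, 1.2975], [0.0, 0.0, 0.0, 1.0]]}
{'time': 0.1, 'q': array([-6.78958950e+01,  5.00776165e+00,  1.00376983e+01,  9.50980311e+01,
        9.34466596e-05,  8.99992952e+01]), 'qd': array([-0.03724427, -0.10604409,  0.12805435,  0.0856793 , -0.00516123,
       -0.06188419]), 'joint_efforts': array([-6.71907765e-04, -5.21557224e+01,  4.65655231e+01,  1.59023440e-02,
       -5.44553203e-06,  1.44060942e-05]), 'ee_pos': array([ 0.20696141, -0.50957927,  0.40404402]), 'tcp_rot': array([-1.79931906e+02, -9.42842400e-05,  2.21048097e+01]), 'wrist_force': array([ 0.54592439,  0.47868429, -0.29419175]), 'torque': array([ 0.01638743, -0.04791002,  0.01592597]), 'grasp_force': 0.0, 'opening': 0.08549342905700877}
```

View pics/top0.png

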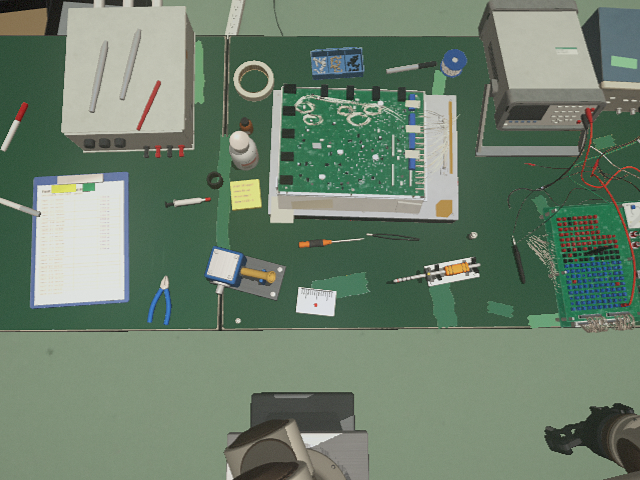

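View pics/side0.png

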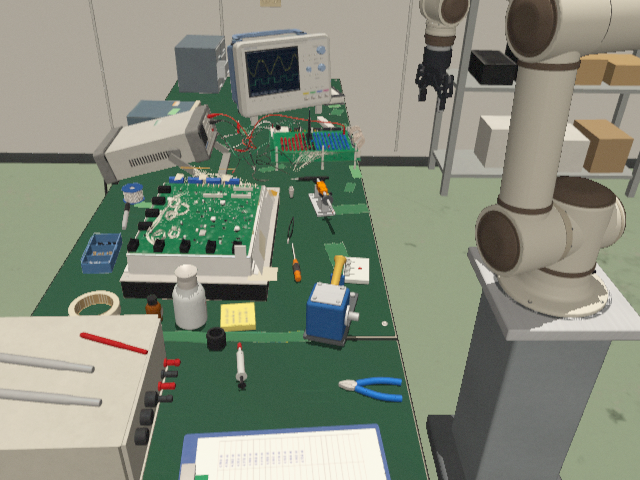

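The top view shows the rod's handle near (457,268) with its tip near (388,283). The tube mouth is near (271,277), the housing top near (224,265), and the plate near (316,302) with its red dot at (316,305). The rod points to +y, and so does the tube's bore.

```bash
cat > h.py <<'E'
from workcell import monitor,camera,get_calibration
import cv2,numpy as np
def ray(c,u,v,z):
    V=c["view"];R=V[:3,:3];o=-R.T@V[:3,3]
    d=R.T@np.array([(u-c["cx"])/c["fx"],(v-c["cy"])/c["fy"],1]);return o+d*(z-o[2])/d[2]
def proj(c,p):
    q=c["view"][:3,:3]@np.asarray(p)+c["view"][:3,3];return np.array([c["fx"]*q[0]/q[2]+c["cx"],c["fy"]*q[1]/q[2]+c["cy"]])
def blob(im,lo,hi,box):
    x0,y0,x1,y1=box;h=cv2.cvtColor(im[y0:y1,x0:x1],cv2.COLOR_RGB2HSV)
    m=cv2.inRange(h,lo,hi);n,l,s,ce=cv2.connectedComponentsWithStats(m)
    i=1+np.argmax(s[1:,4]);c=max(cv2.findContours((l==i).astype('u1'),0,2)[0],key=cv2.contourArea)+np.array([x0,y0])
    return s[i,4],ce[i]+[x0,y0],cv2.minAreaRect(c),c.reshape(-1,2)
E
python3 - <<'E'
from h import *
im=cv2.imread("pics/top0.png")[:,:,::-1].copy();c=get_calibration("top")
a,ce,r,_=blob(im,(8,120,120),(22,255,255),(430,250,490,290));print("handle",a,ce,r,ray(c,*ce,.063))
a,ce,r,k=blob(im,(0,0,190),(180,60,255),(290,280,345,320));print("plate",a,ce,r,ray(c,*r[0],.012))
print([ray(c,*p,.012).round(4) for p in cv2.boxPoints(r)])
a,ce,r,k=blob(im,(12,90,60),(30,255,255),(235,255,290,295));print("brass",a,ce,r)
a,ce,r,k=blob(im,(95,120,60),(125,255,255),(195,240,250,295));print("blue",a,ce,r)
for p in((388,283),(457,268)):print(ray(c,*p,.055))
print("mouth",ray(c,271,277,.105))
f=im[235:315,200:300];cv2.imwrite("pics/c1.png",cv2.resize(f,None,fx=7,fy=7,interpolation=cv2.INTER_CUBIC)[:,:,::-1])
E
```

```text
handle 219 [456.71232877 268.51141553] ((456.90386962890625, 268.51922607421875), (9.60969066619873, 23.92616844177246), 78.69007110595703) [ 0.51510808 -0.36571318  0.063     ]
plate 843 [315.4341637  302.20166074] ((315.5096130371094, 301.1589050292969), (37.79120635986328, 25.124347686767578), 6.009006023406982) [ 0.44652688 -0.0438699   0.012     ]
[array([0.4224, 0.0032, 0.012 ]), array([ 0.4807, -0.003 ,  0.012 ]), array([ 0.4708, -0.0913,  0.012 ]), array([ 0.4127, -0.0844,  0.012 ])]
brass 295 [259.22033898 274.16610169] ((257.5071105957031, 274.9408874511719), (35.46556091308594, 11.51737117767334), 6.842773914337158)
blue 298 [224.60738255 266.46644295] ((223.2584228515625, 265.17608642578125), (32.81485366821289, 33.44590377807617), 14.620874404907227)
[ 0.48380674 -0.20891875  0.055     ]
[ 0.51728586 -0.3686752   0.055     ]
mouth [0.4936013  0.05361663 0.105     ]
```

View pics/c1.png

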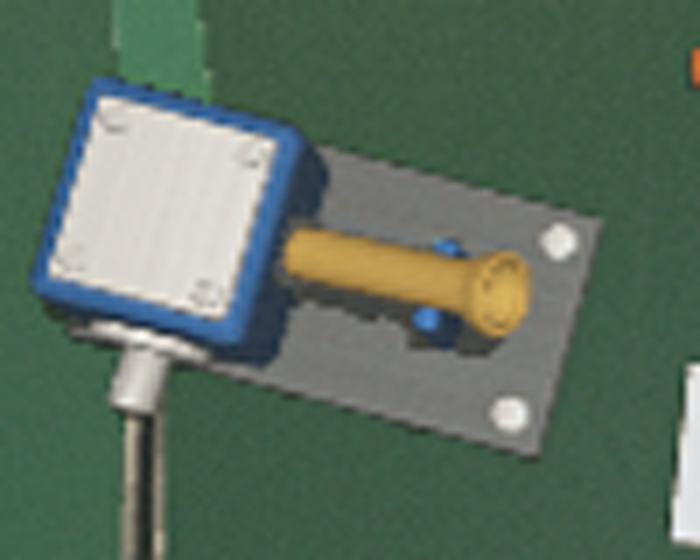

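The crop shows the tube's mouth rim centred near crop (500,293), with the base plate's right corners at (600,218) and (535,458). Next I compute the guide yaw and the first move, to hover over the rod.

```bash
cat >> h.py <<'E'
from scipy.spatial.transform import Rotation as Ro
from scipy.linalg import fractional_matrix_power as fmp
def M(p,R): T=np.eye(4);T[:3,:3]=R;T[:3,3]=p;return T
def cur(): o=monitor.get_obs();return M(o["ee_pos"],Ro.from_euler("xyz",o["tcp_rot"],degrees=True).as_matrix())
def rows(G,n,C=None):
    C=cur() if C is None else C
    T=np.real(fmp(np.linalg.inv(C)@G,1/n))
    r=np.r_[T[:3,3]/.04,Ro.from_matrix(T[:3,:3]).as_rotvec()/.1]
    print(n,"rows of",r.round(2)); return r
E
python3 - <<'E'
from h import *
c=get_calibration("top")
P=[ray(c,200+u/7,235+v/7,.006) for u,v in((600,218),(535,458),(320,145))]
print(P,np.linalg.norm(P[0]-P[1]))
d=P[2]-P[0];print("yaw",np.degrees(np.arctan2(d[1],d[0])));d=P[0]-P[1];print(np.degrees(np.arctan2(d[1],d[0]))+90)
print("mouth",ray(c,200+500/7,235+293/7,.105))
rows(M([.515,-.366,.36],Ro.from_euler("xyz",[180,0,102],degrees=True).as_matrix()),16)
E
```

```text
[array([0.5302821 , 0.02638599, 0.006     ]), array([0.44924951, 0.04789168, 0.006     ]), array([0.55586707, 0.12171291, 0.006     ])] 0.08383778654781678
yaw 74.97633433222296
75.13659381163438
mouth [0.49390823 0.05268629 0.105     ]
16 rows of [ 0.47  0.33  0.07 -0.   -0.   -0.87]
```

Request:
{"name": "carry_out", "arguments": {"targets": "0.47 0.33 0.07 0 0 -0.87 1;0.47 0.33 0.07 0 0 -0.87 1;0.47 0.33 0.07 0 0 -0.87 1;0.47 0.33 0.07 0 0 -0.87 1;0.47 0.33 0.07 0 0 -0.87 1;0.47 0.33 0.07 0 0 -0.87 1;0.47 0.33 0.07 0 0 -0.87 1;0.47 0.33 0.07 0 0 -0.87 1"}}

```text
time: 0.77
ee_pos: [0.3877, -0.4954, 0.3814]
tcp_rot: [-179.9, -0.0, 62.2]
wrist_force: [0.1, -0.7, 0.5]
opening: 0.0859
grasp_force: 0.0
```

Request:
{"name": "carry_out", "arguments": {"targets": "0.47 0.33 0.07 0 0 -0.87 1;0.47 0.33 0.07 0 0 -0.87 1;0.47 0.33 0.07 0 0 -0.87 1;0.47 0.33 0.07 0 0 -0.87 1;0.47 0.33 0.07 0 0 -0.87 1;0.47 0.33 0.07 0 0 -0.87 1;0.47 0.33 0.07 0 0 -0.87 1;0.47 0.33 0.07 0 0 -0.87 1"}}

```text
time: 1.43
ee_pos: [0.5161, -0.3687, 0.359]
tcp_rot: [-180.0, -0.0, 102.1]
wrist_force: [-0.0, 1.1, 0.6]
opening: 0.0852
grasp_force: 0.0
```

Run:
```python
from h import *
c=get_calibration("wrist");o=monitor.get_obs();im=camera("wrist");cv2.imwrite("pics/w1.png",im[:,:,::-1])
print(o["time"],o["ee_pos"],o["tcp_rot"],o["q"]);np.save("w1.npy",c,allow_pickle=True)
for n,p in dict(handle=[.5155,-.366,.055],tip=[.484,-.21,.055]).items():print(n,proj(c,p))
print(np.linalg.inv(cur())@np.linalg.inv(c["view"]))
```

```text
1.4333 [ 0.51612393 -0.36871842  0.35896471] [-1.79958202e+02 -4.42850807e-02  1.02108643e+02] [-3.55417896e+01  1.61802081e+01  1.78724325e+01  9.17531105e+01
 -1.05799391e-03  4.23495519e+01]
handle [318.12070904 220.63216847]
tip [321.43406695 -42.45983287]
[[-8.53068024e-03 -9.60388706e-01 -2.78533230e-01  6.63771505e-02]
 [ 9.99963534e-01 -8.30361791e-03 -1.99498031e-03 -1.56678047e-03]
 [-3.96876955e-04 -2.78540091e-01  9.60424521e-01  3.14062776e-02]
 [ 0.00000000e+00  0.00000000e+00  0.00000000e+00  1.00000000e+00]]
```

View pics/w1.png

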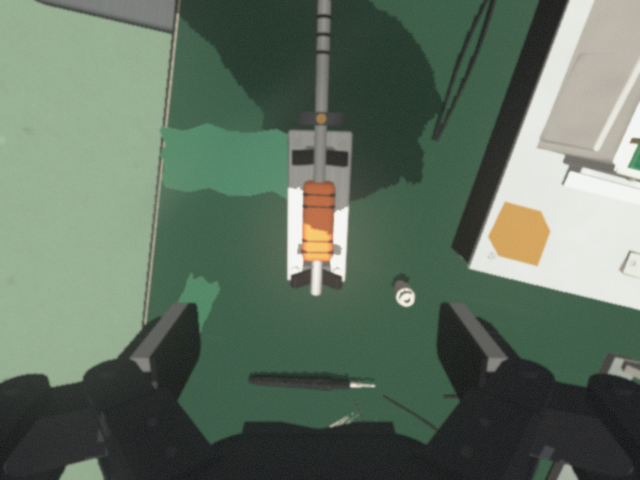

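The wrist view shows the handle centred near (318,221), the tail end at (316,293), and the collar near (321,118). This agrees with the projection, and the adapter at (404,292) is clear of the fingers.

Run:
```python
from h import *
c=np.load("w1.npy",allow_pickle=True).item();im=cv2.imread("pics/w1.png")[:,:,::-1].copy()
a,ce,r,k=blob(im,(3,110,90),(25,255,255),(290,150,350,275));print(a,ce,r)
lo,hi=k[:,1].min(),k[:,1].max();h=ray(c,317.8,(lo+hi)/2,.063)
A=ray(c,316.3,290,.059);B=ray(c,323.3,10,.059);d=B-A;print(lo,hi,h,A,B,"yaw",np.degrees(np.arctan2(d[1],d[0])))
print("length",np.linalg.norm(ray(c,318,lo,.063)-ray(c,318,hi,.063)))
y=np.arctan2(d[1],d[0]);u=np.array([np.cos(y),np.sin(y),0]);g=A+u*np.dot(h-A,u);g[2]=.055;print("grip",g)
rows(M([g[0],g[1],.055+.157],Ro.from_euler("xyz",[180,0,np.degrees(y)],degrees=True).as_matrix()),8)
```

```text
2270 [317.67356828 220.97621145] ((317.8814697265625, 220.9959716796875), (30.18604850769043, 79.54751586914062), 1.9414864778518677)
181 261 [ 0.51493219 -0.36439247  0.063     ] [ 0.52483406 -0.4157464   0.059     ] [ 0.49112196 -0.2376952   0.059     ] yaw 100.72143144710768
length 0.055786531397753046
grip [ 0.51510456 -0.36435983  0.055     ]
8 rows of [ 0.01 -0.01  0.46 -0.   -0.    0.04]
```

Request:
{"name": "carry_out", "arguments": {"targets": "0.01 -0.01 0.46 0 0 0.03 1;0.01 -0.01 0.46 0 0 0.03 1;0.01 -0.01 0.46 0 0 0.03 1;0.01 -0.01 0.46 0 0 0.03 1;0.01 -0.01 0.46 0 0 0.03 1;0.01 -0.01 0.46 0 0 0.03 1;0.01 -0.01 0.46 0 0 0.03 1;0.01 -0.01 0.46 0 0 0.03 1"}}

```text
time: 2.15
ee_pos: [0.5113, -0.367, 0.2114]
tcp_rot: [-180.0, -0.0, 100.4]
wrist_force: [-0.1, -1.1, -0.1]
opening: 0.0851
grasp_force: 0.0
```

Request:
{"name": "carry_out", "arguments": {"targets": "0 0 0 0 0 0 0;0 0 0 0 0 0 -0.3;0 0 0 0 0 0 -1;0 0 0 0 0 0 -1;0 0 0 0 0 0 -1;0 0 0 0 0 0 -1;0 0 0 0 0 0 -1;0 0 0 0 0 0 -1", "newtons": 60}}

```text
time: 2.82
ee_pos: [0.5135, -0.3671, 0.2151]
tcp_rot: [179.6, 0.2, 100.5]
wrist_force: [9.8, 1.1, 2.7]
opening: 0.0209
grasp_force: 63.0
```

Request:
{"name": "carry_out", "arguments": {"targets": "0 0 -0.3 0 0 0 -1;0 0 -0.5 0 0 0 -1;0 0 -0.5 0 0 0 -1;0 0 -0.5 0 0 0 -1;0 0 -0.5 0 0 0 -1;0 0 -0.5 0 0 0 -1;0 0 -0.3 0 0 0 -1;0 0 0 0 0 0 -1"}}

```text
time: 3.48
ee_pos: [0.5118, -0.3673, 0.3405]
tcp_rot: [179.8, 0.2, 100.5]
wrist_force: [0.2, -0.3, -0.5]
opening: 0.021
grasp_force: 62.5
```

Run:
```python
from h import *
c=get_calibration("wrist");o=monitor.get_obs();im=camera("wrist");cv2.imwrite("pics/w2.png",im[:,:,::-1])
s=camera("side");cs=get_calibration("side");np.save("w2.npy",dict(c=c,T=cur()),allow_pickle=True);cv2.imwrite("pics/s2f.png",s[:,:,::-1])
print(o)
T=cur();g=(T@[0,0,.155,1])[:3];x=T[:3,0]
a,b=proj(cs,g-.06*x),proj(cs,g+.15*x);print(a,b,proj(c,g),proj(c,g+.1475*x),proj(c,g+.0725*x))
x0,y0=(np.minimum(a,b)-40).astype(int);cr=s[y0:y0+120,x0:x0+130];print(x0,y0)
a=cv2.resize(cr,None,fx=3.7,fy=3.7,interpolation=2);b=cv2.resize(im,None,fx=.0+.5,fy=.5)
cv2.imwrite("pics/s2.png",np.hstack([cv2.copyMakeBorder(b,0,max(0,a.shape[0]-240),0,0,0),a])[:,:,::-1])
```

```text
{'time': 3.4833, 'q': array([-3.56613059e+01,  1.51083358e+01,  1.45215158e+01,  8.91224557e+01,
       -6.30649010e-03,  4.38548089e+01]), 'qd': array([ 0.10553672,  1.01545068, -3.67377354, -2.95603152,  0.04602966,
       -0.03794049]), 'joint_efforts': array([ 3.99119599e-03, -6.18407607e+01,  4.65714633e+01,  7.52522685e-01,
        6.51916576e-03, -3.57270083e-04]), 'ee_pos': array([ 0.51180319, -0.36725916,  0.3404671 ]), 'tcp_rot': array([179.80312318,   0.21400953, 100.4835015 ]), 'wrist_force': array([ 0.22258028, -0.27076758, -0.52727966]), 'torque': array([-1.00927959e-03,  9.23498860e-03, -7.07279970e-05]), 'grasp_force': 62.520421743392944, 'opening': 0.021025754108738946}
[320.16093803 136.54078311] [338.7577812  168.76737305] [316.08288017 323.66553355] [ 315.31908611 -209.90852421] [315.77276081 107.02121608]
280 96
```

View pics/s2.png

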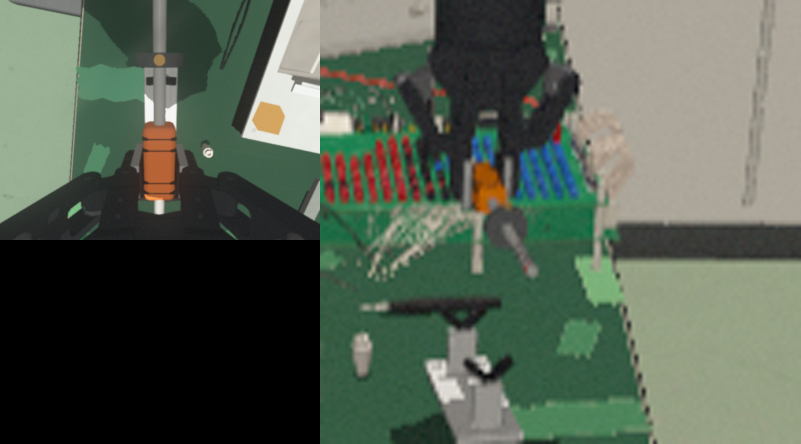

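The rod hangs true in the fingers. The collar is near full-frame (319,118), the handle's front end is near v=244, and the tip in the side view is near (337,169). A closer crop will give me the rod's offset in the grip.

Run:
```python
from h import *
im=cv2.imread("pics/w2.png");cv2.imwrite("pics/w2c.png",cv2.resize(im[60:260,240:400],None,fx=3,fy=3,interpolation=2))
d=np.load("w2.npy",allow_pickle=True).item();c=d["c"];T=d["T"];print(c["fx"],c["fy"])
```

```text
401.3953498162913 401.3953498162913
```

View pics/w2c.png

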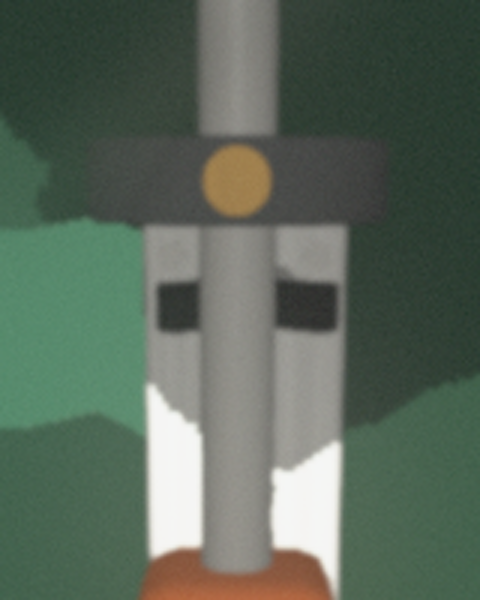

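The collar spans u=270 to 368.7, and its orange dot is at full-frame (319,120). The shank meets the handle at (319,250.7).

Run:
```python
from h import *
from scipy.optimize import least_squares
d=np.load("w2.npy",allow_pickle=True).item();c=d["c"];T=d["T"]
P=lambda x,y,z:proj(c,(T@[x,y,z,1])[:3])
def f(v):
    dx,dy,L,th=v;q=lambda x,z:(dx+x*np.cos(th)+z*np.sin(th),dy,L+x*np.sin(th)-z*np.cos(th))
    a=P(*q(.0685,.0155))-[319,120];b=P(*q(.0275,.004))-[318.8,250.7]
    p=q(.0685,0);w=P(p[0],dy+.0155,p[2])[0]-P(p[0],dy-.0155,p[2])[0]-98.7
    return np.r_[a,b,w,th*200]
s=least_squares(f,[0,0,.157,0]);print(s.x,s.fun)
```

```text
[6.50087178e-05 9.13175032e-04 1.57999050e-01 1.42162242e-03] [ 0.05138927  0.62244406 -0.0609253  -0.74960834  0.91722845  0.28432448]
```

```bash
cat >> h.py <<'E'
MO=np.array([.4937,.0522,.105]);YAW=np.radians(75.05)
OFF=np.array([.001,.0007,.158])
def ins(s,dip=np.radians(30),yaw=YAW,mo=MO):  # tip at x=s in tube frame
    h=np.array([np.cos(yaw),np.sin(yaw),0]);z=np.array([0,0,1.])
    d=np.cos(dip)*h-np.sin(dip)*z;u=np.sin(dip)*h+np.cos(dip)*z
    R=np.c_[d,np.cross(-u,d),-u];return M(mo+d*(s-.1475)-R@OFF,R)
E
python3 - <<'E'
from h import *
G=ins(-.035);print(G.round(3),Ro.from_matrix(G[:3,:3]).as_euler("xyz",degrees=True));r=rows(G,16)
C=cur();T=M(r[:3]*.04,Ro.from_rotvec(r[3:]*.1).as_matrix())
for i in range(16):
    C=C@T
    if i%3==0:print((C@[.1475,0,.158,1])[:3].round(3),C[:3,3].round(3))
E
```

```text
[[ 0.223  0.966 -0.129  0.472]
 [ 0.837 -0.258 -0.483 -0.025]
 [-0.5    0.    -0.866  0.334]
 [ 0.     0.     0.     1.   ]] [180.    30.    75.05]
16 rows of [ 0.53 -0.07 -0.13  0.07 -0.32  0.27]
[ 0.482 -0.206  0.179] [ 0.505 -0.347  0.342]
[ 0.475 -0.159  0.177] [ 0.488 -0.284  0.353]
[ 0.472 -0.112  0.17 ] [ 0.476 -0.22   0.358]
[ 0.473 -0.065  0.159] [ 0.47  -0.154  0.356]
[ 0.477 -0.02   0.143] [ 0.468 -0.089  0.348]
[0.485 0.022 0.123] [ 0.472 -0.025  0.334]
```

Request:
{"name": "carry_out", "arguments": {"targets": "0.53 -0.07 -0.13 0.07 -0.32 0.27 -1;0.53 -0.07 -0.13 0.07 -0.32 0.27 -1;0.53 -0.07 -0.13 0.07 -0.32 0.27 -1;0.53 -0.07 -0.13 0.07 -0.32 0.27 -1;0.53 -0.07 -0.13 0.07 -0.32 0.27 -1;0.53 -0.07 -0.13 0.07 -0.32 0.27 -1;0.53 -0.07 -0.13 0.07 -0.32 0.27 -1;0.53 -0.07 -0.13 0.07 -0.32 0.27 -1"}}

```text
time: 4.25
ee_pos: [0.4741, -0.1962, 0.3578]
tcp_rot: [-178.3, 15.0, 88.2]
wrist_force: [-0.3, 0.4, -1.2]
opening: 0.0207
grasp_force: 62.5
```

Request:
{"name": "carry_out", "arguments": {"targets": "0.53 -0.07 -0.13 0.07 -0.32 0.27 -1;0.53 -0.07 -0.13 0.07 -0.32 0.27 -1;0.53 -0.07 -0.13 0.07 -0.32 0.27 -1;0.53 -0.07 -0.13 0.07 -0.32 0.27 -1;0.53 -0.07 -0.13 0.07 -0.32 0.27 -1;0.53 -0.07 -0.13 0.07 -0.32 0.27 -1;0.53 -0.07 -0.13 0.07 -0.32 0.27 -1;0.53 -0.07 -0.13 0.07 -0.32 0.27 -1"}}

```text
time: 4.92
ee_pos: [0.4749, -0.0224, 0.3349]
tcp_rot: [179.9, 29.9, 75.1]
wrist_force: [0.5, 0.2, -0.8]
opening: 0.0206
grasp_force: 62.5
```

Run:
```python
from h import *
o=monitor.get_obs();print(o["time"],o["ee_pos"],o["tcp_rot"],o["wrist_force"],o["q"])
T=cur();tip=(T@np.r_[OFF+[.1475,0,0],1])[:3]
out=[]
for n,(x0,y0,w,h) in dict(top=(230,245,110,110),side=(285,210,110,110)).items():
    im=camera(n);c=get_calibration(n);cv2.imwrite(f"pics/{n}3f.png",im[:,:,::-1])
    out.append(cv2.resize(im[y0:y0+h,x0:x0+w],(400,400),interpolation=2))
    for k,p in dict(tip=tip,mouth=MO).items():
        q=proj(c,p);print(n,k,q,(q-[x0,y0])*400/110+[0 if n=="top" else 400,0])
cv2.imwrite("pics/m3.png",np.hstack(out)[:,:,::-1]);rows(ins(-.035),1)
```

```text
4.9167 [ 0.47488244 -0.02242541  0.33491649] [179.85727911  29.90735976  75.06380286] [ 0.48197422  0.19313584 -0.8423938 ] [  3.67553843  -0.59614562  -5.28457138  95.56285659 -28.24985329
 111.15976779]
top tip [283.4300017  278.17490122] [194.29091528 120.63600445]
top mouth [271.65115624 276.95095445] [151.45874998 116.18528889]
side tip [342.67648683 242.88956544] [609.73267937 119.5984198 ]
side mouth [340.77761478 257.3298153 ] [602.82769011 172.10841928]
1 rows of [-0.09 -0.05  0.05  0.01 -0.02  0.05]
```

View pics/m3.png

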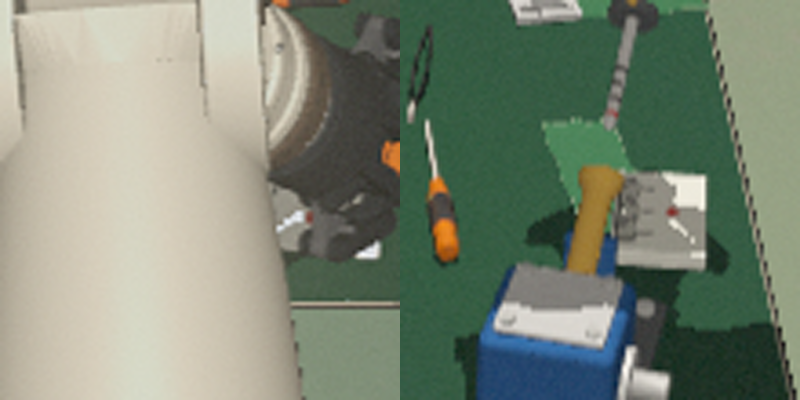

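In the side view the tip is near crop (608,125) and the rim centre near (601,178); the top view is blocked by the arm. The next script measures both midlines in the side view and compares them with the prediction.

Run:
```python
from h import *
im=cv2.imread("pics/side3f.png")[:,:,::-1].copy();c=get_calibration("side")
hs=cv2.cvtColor(im,cv2.COLOR_RGB2HSV).astype(int)
def mid(v,ok,u0,u1):
    k=[u for u in range(u0,u1) if ok(hs[v,u])];return (v,np.mean(k).round(2),len(k)) if k else (v,)
print("rod",[mid(v,lambda p:p[1]<75 and p[2]>75,334,356) for v in range(216,247,3)])
print("brass",[mid(v,lambda p:10<p[0]<32 and p[1]>90 and p[2]>70,325,352) for v in range(254,288,3)])
T=cur()
for x in(.08,.1,.12,.1475):print("pr",x,proj(c,(T@np.r_[OFF+[x,0,0],1])[:3]))
d=-ins(0)[:3,0]
for s in(0,.02,.04,.06):print("tube",s,proj(c,MO-d*s))
```

```text
rod [(216, np.float64(348.5), 4), (219, np.float64(348.0), 5), (222, np.float64(347.0), 5), (225, np.float64(346.5), 4), (228, np.float64(346.0), 3), (231, np.float64(345.0), 5), (234, np.float64(344.5), 4), (237, np.float64(343.0), 3), (240, np.float64(343.0), 4), (243, np.float64(340.0), 7), (246, np.float64(344.0), 1)]
brass [(254,), (257, np.float64(339.0), 11), (260, np.float64(340.0), 13), (263, np.float64(339.5), 10), (266, np.float64(338.0), 9), (269, np.float64(337.5), 8), (272, np.float64(336.5), 8), (275, np.float64(336.5), 8), (278, np.float64(335.5), 8), (281, np.float64(334.5), 8), (284, np.float64(335.0), 7), (287,)]
pr 0.08 [348.66060878 216.75253149]
pr 0.1 [346.98364776 224.62738406]
pr 0.12 [345.28115295 232.62214086]
pr 0.1475 [342.89744815 243.81579629]
tube 0 [340.77761478 257.3298153 ]
tube 0.02 [338.93394593 265.81563397]
tube 0.04 [337.06131788 274.4347426 ]
tube 0.06 [335.15904291 283.19030648]
```

Rod and tube midlines share the same −0.4 px bias, so they line up within about 0.5 mm. I'll start the insertion.

Run:
```python
from h import *
rows(ins(.015),8)
```

```text
8 rows of [ 0.14 -0.01  0.01  0.   -0.    0.01]
```

Request:
{"name": "carry_out", "arguments": {"targets": "0.14 -0.02 0.02 0 0 0.02 -1;0.14 -0.02 0.01 0 0 0.01 -1;0.14 -0.01 0.01 0 0 0 -1;0.14 0 0 0 0 0 -1;0.14 0 0 0 0 0 -1;0.14 0 0 0 0 0 -1;0.14 0 0 0 0 0 -1;0.14 0 0 0 0 0 -1"}}

```text
time: 5.68
ee_pos: [0.4834, 0.0142, 0.3125]
tcp_rot: [179.7, 29.8, 74.9]
wrist_force: [0.7, 0.3, -0.1]
opening: 0.0208
grasp_force: 62.5
```

```bash
cat >> h.py <<'E'
def rep():
    o=monitor.get_obs();T=cur();G=ins(0);E=np.linalg.inv(G)@T
    print("tip x",E[0,3].round(4),"y,z",E[1:3,3].round(4),"rot mrad",(Ro.from_matrix(E[:3,:3]).as_rotvec()*1e3).round(1),"F tool",(T[:3,:3].T@o["wrist_force"]).round(2),"M",(T[:3,:3].T@o["torque"]).round(2),o["time"])
E
python3 -c "
from h import *
rep();rows(ins(.05),8)"
```

```text
tip x 0.0107 y,z [ 0.0006 -0.002 ] rot mrad [-3.7  3.8  2.3] F tool [ 0.47  0.57 -0.16] M [-0.02  0.53 -0.03] 5.6833
8 rows of [ 0.12 -0.    0.01  0.   -0.   -0.  ]
```

Request:
{"name": "carry_out", "arguments": {"targets": "0.12 0 0.02 0 -0.02 0 -1;0.12 0 0.02 0 -0.01 -0.01 -1;0.12 0 0.01 0 -0.01 -0.01 -1;0.12 0 0 0 0 0 -1;0.12 0 0 0 0 0 -1;0.12 0 0 0 0 0 -1;0.12 0 0 0 0 0 -1;0 0 0 0 0 0 -1"}}

```text
time: 6.35
ee_pos: [0.4907, 0.0416, 0.2936]
tcp_rot: [179.8, 30.0, 75.1]
wrist_force: [-0.6, 2.1, 0.5]
opening: 0.0208
grasp_force: 62.7
```

```bash
python3 -c "
from h import *
rep();rows(ins(.07),8)"
```

```text
tip x 0.0447 y,z [0.0005 0.0001] rot mrad [-3.5 -0.1 -0.5] F tool [ 1.33 -1.08 -1.39] M [ 0.2   0.9  -0.18] 6.35
8 rows of [ 0.08 -0.   -0.    0.    0.    0.  ]
```

Request:
{"name": "carry_out", "arguments": {"targets": "0.08 0 0 0 0 0 -1;0.08 0 0 0 0 0 -1;0.08 0 0 0 0 0 -1;0.08 0 0 0 0 0 -1;0.08 0 0 0 0 0 -1;0.08 0 0 0 0 0 -1;0 0 0 0 0 0 -1;0 0 0 0 0 0 -1"}}

```text
time: 7.02
ee_pos: [0.4949, 0.0573, 0.2844]
tcp_rot: [179.8, 30.0, 75.1]
wrist_force: [-0.7, 2.9, -0.5]
opening: 0.0208
grasp_force: 62.7
```

```bash
python3 -c "
from h import *
rep()"
```

```text
tip x 0.0633 y,z [0.0006 0.    ] rot mrad [-3.6  0.2 -0.2] F tool [ 2.5  -1.47 -0.92] M [ 0.23  0.89 -0.19] 7.0167
```

Request:
{"name": "carry_out", "arguments": {"targets": "0.03 0 0 0 0 0 -1;0.03 0 0 0 0 0 -1;0.03 0 0 0 0 0 -1;0.03 0 0 0 0 0 -1;0.03 0 0 0 0 0 -1;0.03 0 0 0 0 0 -1;0.03 0 0 0 0 0 -1;0.03 0 0 0 0 0 -1"}}

```text
time: 7.68
ee_pos: [0.497, 0.0651, 0.2797]
tcp_rot: [179.8, 30.0, 75.0]
wrist_force: [-1.8, -0.5, 1.5]
opening: 0.0208
grasp_force: 62.7
```

```bash
python3 -c "
from h import *
rep()"
```

```text
tip x 0.0727 y,z [ 0.0006 -0.    ] rot mrad [-3.7 -0.4  0.2] F tool [-1.59 -1.6  -0.79] M [ 0.41  0.42 -0.18] 7.6833
```

Request:
{"name": "carry_out", "arguments": {"targets": "0.015 0 0 0 0 0 -1;0.015 0 0 0 0 0 -1;0 0 0 0 0 0 -1;0 0 0 0 0 0 -1;0 0 0 0 0 0 -1;0 0 0 0 0 0 -1;0 0 0 0 0 0 -1;0 0 0 0 0 0 -1"}}

```text
time: 8.35
ee_pos: [0.4972, 0.0661, 0.2792]
tcp_rot: [179.8, 30.0, 75.0]
wrist_force: [-1.5, 1.7, 0.4]
opening: 0.0212
grasp_force: 62.8
```

```bash
python3 -c "
from h import *
rep()"
```

```text
tip x 0.0738 y,z [0.0005 0.    ] rot mrad [-3.7 -0.1  0.1] F tool [ 0.9  -1.85 -1.04] M [ 0.45  0.82 -0.21] 8.35
```

Request:
{"name": "carry_out", "arguments": {"targets": "0.015 0 0 0 0 0 -1;0.015 0 0 0 0 0 -1;0.015 0 0 0 0 0 -1;0 0 0 0 0 0 -1;0 0 0 0 0 0 -1;0 0 0 0 0 0 -1;0 0 0 0 0 0 -1;0 0 0 0 0 0 -1"}}

```text
time: 9.02
ee_pos: [0.4975, 0.0669, 0.2788]
tcp_rot: [179.8, 30.1, 75.0]
wrist_force: [-4.0, -6.3, 6.3]
opening: 0.0208
grasp_force: 62.9
```

```bash
python3 -c "
from h import *
rep()"
```

```text
tip x 0.0747 y,z [ 0.0005 -0.0001] rot mrad [-4.  -2.6  0.5] F tool [-9.31 -2.24 -1.92] M [ 0.53 -1.03 -0.22] 9.0167
```

Contact at the expected depth (74.7 mm) with about 10 N. I'll press slightly more and hold.

Request:
{"name": "carry_out", "arguments": {"targets": "0.012 0 0 0 0 0 -1;0 0 0 0 0 0 -1;0 0 0 0 0 0 -1;0 0 0 0 0 0 -1;0 0 0 0 0 0 -1;0 0 0 0 0 0 -1;0 0 0 0 0 0 -1;0 0 0 0 0 0 -1"}}

```text
time: 9.68
ee_pos: [0.4975, 0.067, 0.2788]
tcp_rot: [179.7, 30.2, 75.0]
wrist_force: [-5.6, -7.1, 6.9]
opening: 0.0206
grasp_force: 62.9
```

```bash
python3 -c "
from h import *
rep()
s=camera('side');cv2.imwrite('pics/s5.png',cv2.resize(s[205:305,285:395],None,fx=5,fy=5,interpolation=2)[:,:,::-1])"
```

```text
tip x 0.0749 y,z [ 0.0005 -0.0002] rot mrad [-4.1 -3.3  0.7] F tool [-10.63  -3.57  -1.84] M [ 0.57 -1.51 -0.17] 9.6833
```

View pics/s5.png

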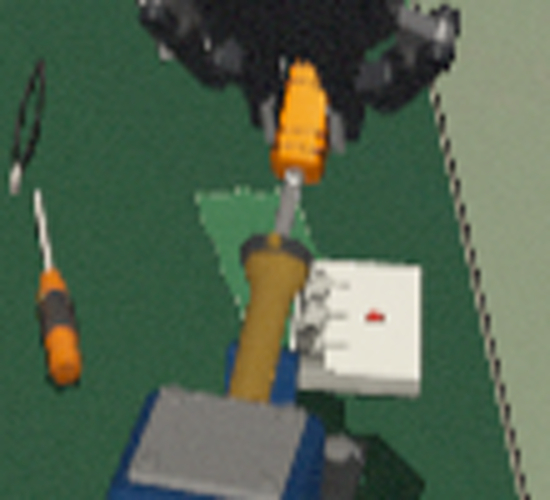

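The collar sits flush on the brass rim at crop (275,250). I'll draw straight back.

Request:
{"name": "carry_out", "arguments": {"targets": "-0.15 0 0 0 0 0 -1;-0.3 0 0 0 0 0 -1;-0.35 0 0 0 0 0 -1;-0.4 0 0 0 0 0 -1;-0.4 0 0 0 0 0 -1;-0.4 0 0 0 0 0 -1;-0.4 0 0 0 0 0 -1;-0.4 0 0 0 0 0 -1"}}

```text
time: 10.4
ee_pos: [0.4722, -0.0273, 0.3351]
tcp_rot: [179.7, 30.0, 75.0]
wrist_force: [1.2, -0.4, -0.0]
opening: 0.0207
grasp_force: 62.5
```

Run:
```python
from h import *
rep()
y=np.radians(100);d=np.array([np.cos(y),np.sin(y),0]);u=np.array([0,0,1.]);R=np.c_[d,np.cross(-u,d),-u]
pl=np.array([.4465,-.044,.112])
G=M(pl-d*.1475-R@OFF,R);print(G[:3,3]);r=rows(G,16)
C=cur();T=M(r[:3]*.04,Ro.from_rotvec(r[3:]*.1).as_matrix())
for i in range(16):
    C=C@T
    if i%3==0:print((C@np.r_[OFF+[.1475,0,0],1])[:3].round(3),C[:3,3].round(3))
```

```text
tip x -0.0379 y,z [ 0.0004 -0.0001] rot mrad [-4.5 -0.8  1.4] F tool [-0.07  1.25  0.1 ] M [-0.02  0.55 -0.01] 10.4
[ 0.47159739 -0.19036551  0.27      ]
16 rows of [-0.22  0.02  0.17 -0.07  0.32 -0.27]
[0.483 0.016 0.124] [ 0.47  -0.038  0.334]
[0.474 0.005 0.124] [ 0.465 -0.071  0.327]
[ 0.466 -0.007  0.123] [ 0.463 -0.103  0.317]
[ 0.458 -0.019  0.121] [ 0.464 -0.134  0.305]
[ 0.452 -0.031  0.117] [ 0.466 -0.163  0.289]
[ 0.446 -0.044  0.112] [ 0.472 -0.19   0.27 ]
```

Request:
{"name": "carry_out", "arguments": {"targets": "-0.22 0.02 0.17 -0.07 0.32 -0.27 -1;-0.22 0.02 0.17 -0.07 0.32 -0.27 -1;-0.22 0.02 0.17 -0.07 0.32 -0.27 -1;-0.22 0.02 0.17 -0.07 0.32 -0.27 -1;-0.22 0.02 0.17 -0.07 0.32 -0.27 -1;-0.22 0.02 0.17 -0.07 0.32 -0.27 -1;-0.22 0.02 0.17 -0.07 0.32 -0.27 -1;-0.22 0.02 0.17 -0.07 0.32 -0.27 -1"}}

```text
time: 11.07
ee_pos: [0.4639, -0.1129, 0.313]
tcp_rot: [-178.4, 15.1, 88.2]
wrist_force: [-0.0, -0.3, -1.1]
opening: 0.0207
grasp_force: 62.5
```

Request:
{"name": "carry_out", "arguments": {"targets": "-0.22 0.02 0.17 -0.07 0.32 -0.27 -1;-0.22 0.02 0.17 -0.07 0.32 -0.27 -1;-0.22 0.02 0.17 -0.07 0.32 -0.27 -1;-0.22 0.02 0.17 -0.07 0.32 -0.27 -1;-0.22 0.02 0.17 -0.07 0.32 -0.27 -1;-0.22 0.02 0.17 -0.07 0.32 -0.27 -1;-0.22 0.02 0.17 -0.07 0.32 -0.27 -1;-0.22 0.02 0.17 -0.07 0.32 -0.27 -1"}}

```text
time: 11.73
ee_pos: [0.4738, -0.1898, 0.2696]
tcp_rot: [180.0, 0.2, 100.5]
wrist_force: [-0.0, 0.4, -1.0]
opening: 0.0208
grasp_force: 62.5
```

Request:
{"name": "carry_out", "arguments": {"targets": "0 0 0 0 0 0 -1;0 0 0 0 0 0 -1;0 0 0 0 0 0 -1;0 0 0 0 0 0 -1;0 0 0 0 0 0 -1;0 0 0 0 0 0 -1;0 0 0 0 0 0 -1;0 0 0 0 0 0 -1"}}

```text
time: 12.4
ee_pos: [0.4744, -0.1881, 0.2691]
tcp_rot: [-179.9, 0.2, 100.5]
wrist_force: [0.5, 0.4, -0.4]
opening: 0.0208
grasp_force: 62.5
```

Run:
```python
from h import *
T=cur();tip=(T@np.r_[OFF+[.1475,0,0],1])[:3];print(tip,monitor.get_obs()["qd"].round(2))
out=[]
for n,(x0,y0) in dict(top=(270,235),side=(285,180)).items():
    im=camera(n);out.append(cv2.resize(im[y0:y0+110,x0:x0+110],(400,400),interpolation=2));c=get_calibration(n)
    print(n,[((proj(c,p)-[x0,y0])*400/110).round() for p in(tip,[.4465,-.044,.012])])
cv2.imwrite("pics/f.png",np.hstack(out)[:,:,::-1])
```

```text
[ 0.44812734 -0.04261395  0.11052236] [-0.12  0.2   0.05  0.1   0.08 -0.13]
top [array([165., 227.]), array([166., 241.])]
side [array([267., 188.]), array([260., 318.])]
```

View pics/f.png

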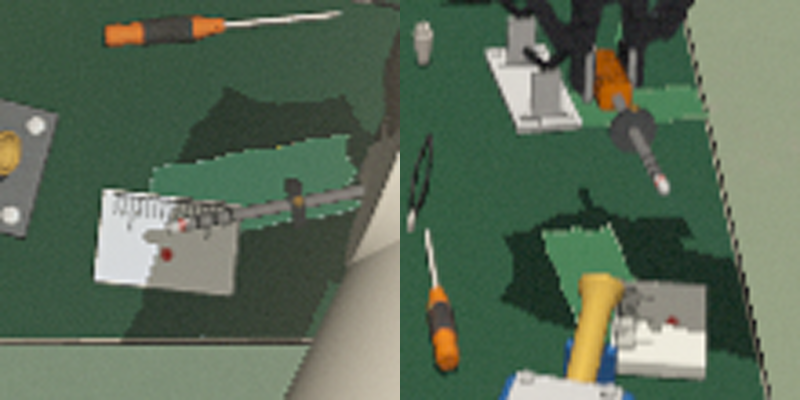

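The top view shows the tip near (172,228) over the plate (centre 166,241, allowing for parallax). The side view shows it level at (665,190), as predicted, and the tools have not moved. I'll hand it in.

```bash
python3 -c "
from workcell import bot
print(bot.job_done())"
```

```text
the job is handed in; nothing more can be done
None
```

I seated the rod in the tube until its collar stopped on the rim, drew it out, and handed the job in with it held level, its tip about 10 cm over the middle of the plate. The hand-in returned no verdict.

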